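# Flywheel held heavy side down

## Robot

A 6-joint arm with a two-finger parallel gripper is mounted at the origin on the work surface. World frame = base frame: x ahead of the robot, y to its left, z up, the work surface at z = 0. Lengths are in m, angles in rad, forces in N, time in s.
With the tool pointing down it reaches from about 0.275 to 0.85 m from the base axis. Payload 19 kg.
Tool frame: the origin (TCP) lies at the very end of the fingers, on their centre line; the grasp point (between the pads) lies 19 mm behind it (robot.hold_point_z is the distance from the TCP to the grasp point, in m); z points along the fingers, y is the line along which they close (so a half turn about z gives the same grasp; the last joint's range is limited). The gripper opens to 85 mm and grips with 20 to 120 N. Pads are 22 mm wide; open, the fingers measure 114 mm over their backs; the gripper's body (76 mm by 85 mm) begins 54 mm behind the grasp point. The pads swing forward as they close: fully open they stand 13 mm farther back than shut.
Start: joints at [1.161, 0.15, 1.437, -0, 1.554, -0.134], TCP at [0.157, 0.553, 0.231] pointing down, gripper open.
Joint ranges: [-2.8, 2.8], [-0.68, 2.1], [0.12, 2.68], [-1.39, 4.53], [0.16, 2.79], [-2.81, 2.81]. Speed limits (rad/s): [1.89, 1.89, 2.22, 3.01, 3.01, 3.01].

## Interface

Orientations are given as a unit quaternion [w, x, y, z].
In Python, from bench import robot gives the robot as it stands. The module is installed in compiled form; this text tells all that it offers.
- The arm moves only by the tool drive_tool, never from a script. Its argument "rows" is a list of rows, each an object of numbers: "dx", "dy", "dz": the shift along the tool's x, y, z in mm; "ax", "ay", "az": the turn, a rotation vector about the tool's x, y, z in degrees. A call has 1 to 20 rows; each row shifts and turns the commanded pose from where the row before left it, along the tool's axes as they then stand; what a row does not reach is not made up. A row lasts 1/8 s, in which the tool goes at most 62.5 mm and 10.7 degrees, less where a joint would pass 70% of its speed; a pose out of reach is approached as far as the arm can. A call with a gripper value outside its range is refused whole. "grip" is the finger opening in mm, from 0 to 85.4, set as the call begins (left out, the last holds). The fingers move at their own pace and stop on an object; "grip_force" is the grip in N (left out, the last holds). Time passes only in rows, so rows that do not move let the fingers close. It gives the time, the measured TCP pose, the force, the opening and the grip force at its end, in the units of the state.
- robot.state(): the state, without advancing time (a new reading comes with each control period).
- robot.snapshot(name): name is "scene" or "side" or "wrist"; returns a dict with "image" (384x512x3 uint8, red, green, blue), "K" (3x3 intrinsics, pixels), "extrinsics" (4x4, takes a point from camera to world coordinates). Camera axes: x right, y down, z forward; pixel columns grow to the right and rows downward; lengths in m; the calibration is good to about 2 mm. The wrist camera is an equidistant fisheye: a pixel r from the principal point sees the ray r / f radians off the axis. A picture is of the moment at which its call begins. There is no depth.
- robot.close_job(): hands the job in; it is judged then, once.
The state is a dict: "time": time; "qpos": joint angles; "dq": joint speeds; "joint_efforts": joint torques, N m; "eef_pos": TCP position; "orientation": TCP orientation; "ft_force": force on the tool from outside, world axes, zero at the start; "wrist_torque": the same for the moment, N m; "gripper_width": finger opening in m; "grasp_force": force on a finger pad.
Only numpy, scipy, OpenCV 4.12 (cv2) and the standard library are available. Lean on these libraries where they do the work, as an engineer would, in place of code of your own. Each camera call takes 0.05 s, during which the arm holds its last target. There are 200 camera calls.

## Task

The flywheel of the pasta mill has a balance weight sealed inside it that cannot be seen. Turn the wheel by its six-sided knob, feel which side is heavy, then turn the heavy side to the bottom of the slope and finish while still gripping the knob and holding the wheel still there, ready for the locking pin to be fitted. Leave the other kitchen things where they are.

Things in the scene. Friction and masses are not known exactly. Their poses are not given: they have to be found in the camera images.
- mill: pasta mill fixed to the worktop: dark base plate 260 x 180 mm, white sloping gearbox block 170 x 170 mm in front, two steel rollers between aluminium cheeks behind. Origin: on the worktop, below the wheel's centre. Its x axis points away from its sloping front, z up, y to the left when seen from the front.
- wheel: steel flywheel, a disc 150 mm across, 26 mm thick, on the mill's sloping front. Turns about its own z axis (two full turns free either way), which leans 40 degrees from vertical towards the mill's -x and points up out of the face. Origin: centre of the disc's back face, 130 mm above the worktop. Stiff bearing: it stays where left; about 0.32 N m of friction.
- knob (a point): point to grip, on the wheel's axis, 52 mm along z from the wheel's origin, axes as the wheel's. The black knob is a hexagonal prism 40 mm across flats, standing from the face at 26 mm to 74 mm along z; two of its flats face the wheel's own +x and -x, the others every 60 degrees. A dark collar 54 mm across, 3 mm thick lies round its foot.
- screw (a point): small dark screw head 12 mm across on the wheel's front face, 60 mm from the axis along the wheel's own +x; it only shows how far the wheel is turned, not where the weight is.
- mug: white mug, 80 mm across, 92 mm tall, bystander
- jar: glass storage jar with a steel cap, 80 mm across, 130 mm tall, bystander
- soap: white ceramic soap dispenser, 72 mm across, 176 mm tall, bystander
- spoon: wooden spoon lying flat, bystander
- cutter: steel pasta-cutter roller with black end blocks, 172 mm long, 34 mm tall, bystander
- bowl: white bowl, 150 mm across, 60 mm tall, bystander
- hub (a point): centre of the wheel's disc, inside it, 13 mm along its z axis; axes as the wheel's. The hidden weight is sealed 48 mm from here on an unknown side, new each time, at least 50 degrees from the bottom at the start. Its pull about the axis is up to 0.19 to 0.29 N m (nil with the weight at top or bottom): it adds to the friction while the weight is raised and eases it while lowered.

How it is judged:
At the end, for the whole second after the job is handed in: The wheel's heavy side is within about 21 degrees of the lowest point of the slope, the wheel is still (under 0.1 rad/s), and the fingers are still gripping the knob (over 2 N, gripping point within 30 mm of the middle of the knob) (y of slug_mass in the frame of mill between -0.0174 and 0.0174 m and z of slug_mass in the frame of mill below 0.125 m and contact force between the fingers and wheel above 2 N and distance between the grasp point and knob below 0.03 m and angular speed of wheel below 0.1 rad/s); the arm keeps its last pose, push and grip.
It fails at once if another kitchen thing is moved more than 25 mm (distance of any of mug, jar, soap, spoon, cutter, bowl from where it was at the start of the episode above 0.025 m).
It also fails if it takes over 72 s, if anything falls off the work surface, if the arm or the gripper's body presses on something with over 40 N, if the wrist force passes 120 N, or if a joint passes its speed limit or range.

## Working session

There is one attempt and no reset: what is moved stays moved. The work goes in short steps, Python scripts to look and compute and a tool call to move; the robot and the scene stay as the last step left them, time stands still between calls to the robot, and variables do not carry over. Pictures are saved under pics/ and viewed, at most 10 in all, crops included, and the job is handed in when it is done.

Besides the shell and the picture viewer there is one more tool, called after "Emit:" as name(argument=value, ...), one argument or row to a line, values as JSON. drive_tool: Moves the arm, as the interface text tells. Its arguments: {"type":"object","properties":{"rows":{"type":"array","items":{"type":"object","properties":{"dx":{"type":"number"},"dy":{"type":"number"},"dz":{"type":"number"},"ax":{"type":"number"},"ay":{"type":"number"},"az":{"type":"number"}}}},"grip":{"type":"number"},"grip_force":{"type":"number"}},"required":["rows"]}

```bash
mkdir -p pics
python3 - <<'E'
from bench import robot
import cv2,numpy as np
s=robot.state();print({k:np.round(v,3) for k,v in s.items()},robot.hold_point_z)
for n in ("scene","side"):
    d=robot.snapshot(n);cv2.imwrite(f"pics/{n}0.png",d["image"][:,:,::-1]);print(n,d["K"].tolist(),np.round(d["extrinsics"],4).tolist())
E
```

```text
{'time': np.float64(0.0), 'qpos': array([ 1.161,  0.151,  1.438, -0.   ,  1.554, -0.134]), 'dq': array([ 0.001,  0.   , -0.001,  0.001, -0.   , -0.   ]), 'joint_efforts': array([-2.0000e-03, -7.1303e+01, -5.7087e+01, -0.0000e+00,  9.0000e-03,
       -0.0000e+00]), 'eef_pos': array([0.157, 0.553, 0.231]), 'orientation': array([-0.   ,  0.137,  0.991, -0.001]), 'ft_force': array([ 0.12 , -0.005,  1.391]), 'wrist_torque': array([-0.064, -0.001, -0.038]), 'grasp_force': np.float64(0.0), 'gripper_width': np.float64(0.085)} 0.0187
scene [[430.92514979678595, 0.0, 256.9861227506704], [0.0, 430.92514979678595, 191.55726581000914], [0.0, 0.0, 1.0]] [[-0.8726, 0.387, -0.2978, 0.9357], [0.4883, 0.6995, -0.5218, 0.7779], [0.0063, -0.6008, -0.7994, 1.3311], [0.0, 0.0, 0.0, 1.0]]
side [[456.8150653944133, 0.0, 250.05994768210644], [0.0, 456.8150653944133, 186.14247076152537], [0.0, 0.0, 1.0]] [[0.998, -0.0571, 0.0273, 0.4666], [-0.0612, -0.7597, 0.6474, -0.8825], [-0.0163, -0.6477, -0.7617, 1.1664], [0.0, 0.0, 0.0, 1.0]]
```

View pics/scene0.png

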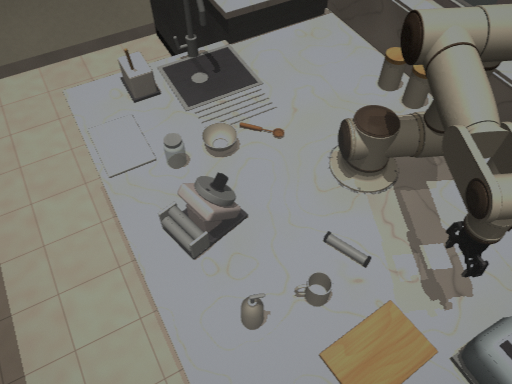

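View pics/side0.png

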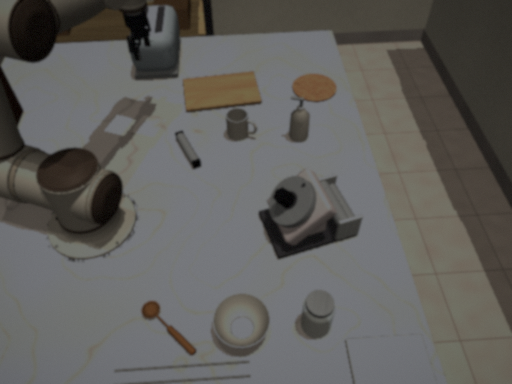

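The mill is at about (205,210) in the scene view and (310,212) in the side view, with its sloping front facing roughly towards the robot. I'll zoom in on both.

Run:
```python
import cv2,numpy as np
a=cv2.imread("pics/scene0.png")[165:260,150:250];b=cv2.imread("pics/side0.png")[165:260,255:365]
f=lambda i,w:cv2.convertScaleAbs(cv2.resize(i,(w,475),interpolation=cv2.INTER_CUBIC),alpha=1.3)
c=np.hstack([cv2.resize(f(a,400),None,fx=.9,fy=.9),cv2.resize(f(b,440),None,fx=.9,fy=.9)]);print(c.shape)
cv2.imwrite("pics/crop0.png",c)
```

```text
(428, 756, 3)
```

View pics/crop0.png

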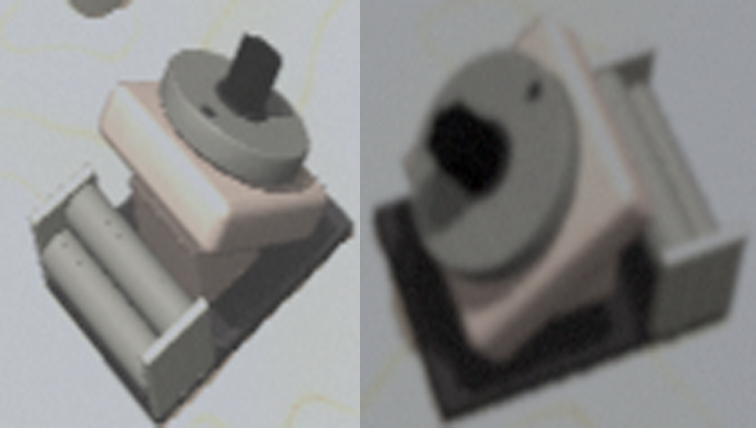

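```bash
cat > h.py <<'E'
import numpy as np,cv2
K={'scene':(430.925,256.986,191.557),'side':(456.815,250.06,186.142)}
E={'scene':np.array([[-0.8726,0.387,-0.2978,0.9357],[0.4883,0.6995,-0.5218,0.7779],[0.0063,-0.6008,-0.7994,1.3311]]),
'side':np.array([[0.998,-0.0571,0.0273,0.4666],[-0.0612,-0.7597,0.6474,-0.8825],[-0.0163,-0.6477,-0.7617,1.1664]])}
def ray(n,p):
    f,cx,cy=K[n];d=E[n][:,:3]@np.array([(p[0]-cx)/f,(p[1]-cy)/f,1]);return E[n][:,3],d/np.linalg.norm(d)
def plane(n,p,z):
    o,d=ray(n,p);return o+d*(z-o[2])/d[2]
def tri(a,b):
    A=np.zeros((3,3));B=np.zeros(3);rs=[ray('scene',a),ray('side',b)]
    for o,d in rs:
        M=np.eye(3)-np.outer(d,d);A+=M;B+=M@o
    X=np.linalg.solve(A,B);return X,[np.linalg.norm((np.eye(3)-np.outer(d,d))@(X-o)) for o,d in rs]
E
python3 - <<'E'
from h import *
print('screw',tri((208.1,189.7),(303.6,185.2)));print('knobtop',tri((221.7,175.4),(281.4,196.8)))
for n,p in [('side',(260,211.7)),('side',(279.2,258.3)),('side',(356,236.5)),('scene',(247.8,214.3)),('scene',(194.4,259.4))]:print(n,plane(n,p,.008))
# wheel silhouettes
for n,(x0,y0,x1,y1) in dict(scene=(190,165,250,220),side=(255,165,330,245)).items():
    im=cv2.imread(f'pics/{n}0.png');c=im[y0:y1,x0:x1].astype(int)
    sat=c[:,:,2]-c[:,:,0];v=c.sum(2)/3
    m=((sat<6)&(v<150)&(v>40)).astype(np.uint8)
    print(n);print('\n'.join(''.join('#' if q else '.' for q in r) for r in m))
E
```

```text
screw (array([ 0.65009018, -0.05600913,  0.18563209]), [np.float64(0.002393855172403755), np.float64(0.002393855172403477)])
knobtop (array([ 0.58306523, -0.09094143,  0.18320752]), [np.float64(0.003048147061477737), np.float64(0.0030481470614777666)])
side [ 0.53309101 -0.00666918  0.008     ]
side [ 0.57633028 -0.18148107  0.008     ]
side [ 0.81604054 -0.12194438  0.008     ]
scene [ 0.52380593 -0.01046181  0.008     ]
scene [0.772861  0.0643939 0.008    ]
scene
########################..###########################..#####
#######################..################################.##
######################..###########################..#######
###.#################..###########################..########
#####################.############################.##.######
###################..############################.######.###
##################...###########################..##########
#################...############################.#####..####
#################..#############################.###########
################...#########################################
################...#
[... 8109 characters left out ...]
................
##########.................................................................
###########......................................#.........................
###########................................................................
############...............................................................
############...............................................................
############..................#.............#..............................
###########.....#..............#...........................................
###########..####........................................................##
##################...................#..............................#######
```

```bash
cat >> h.py <<'E'
from scipy.spatial.transform import Rotation as Ro
def wheel(o=(.629,-.079),yaw=14.8):
    y=np.radians(yaw);R=Ro.from_euler('z',y)
    ax=R.apply([-np.sin(np.radians(40)),0,np.cos(np.radians(40))]);up=R.apply([np.cos(np.radians(40)),0,np.sin(np.radians(40))]);lf=R.apply([0,1,0])
    return np.array([o[0],o[1],.13]),ax,up,lf
def goal(dist,phi,**k):
    # TCP goal: grasp point 'dist' m along axis from wheel origin, tool y phi deg from uphill toward mill +y
    o,ax,up,lf=wheel(**k);y=np.cos(np.radians(phi))*up+np.sin(np.radians(phi))*lf
    z=-ax;x=np.cross(y,z);return o+ax*(dist-.0187),Ro.from_matrix(np.c_[x,y,z])
def cur(s):
    q=s['orientation'];return np.array(s['eef_pos']),Ro.from_quat(np.r_[q[1:],q[0]])
def delta(s,p,R):
    p0,R0=cur(s);return np.round(R0.inv().apply(p-p0)*1e3,1),np.round(np.degrees((R0.inv()*R).as_rotvec()),1)
E
python3 - <<'E'
from h import *
from bench import robot
s=robot.state()
for phi in (18,-42):
    p,R=goal(.2,phi);print(phi,p,*delta(s,p,R))
E
```

```text
18 [ 0.51632892 -0.10876898  0.26888386] [-526.5 -538.9  -37.6] [-31.9 -25.5  39.7]
-42 [ 0.51632892 -0.10876898  0.26888386] [-526.5 -538.9  -37.6] [-45.   -6.8  96.8]
```

Emit:
drive_tool(
  rows=[
    {"dz": -40},
    {"dz": -40},
    {"dz": -20, "dx": -30, "dy": -30},
    {"dx": -38, "dy": -39},
    {"dx": -38, "dy": -39},
    {"dx": -38, "dy": -39},
    {"dx": -38, "dy": -39},
    {"dx": -38, "dy": -39},
    {"dx": -38, "dy": -39},
    {"dx": -38, "dy": -39},
    {"dx": -38, "dy": -39},
    {"dx": -38, "dy": -39},
    {"dx": -38, "dy": -39},
    {"dx": -38, "dy": -39},
    {"dx": -38, "dy": -39},
    {"dx": -38, "dy": -39},
    {},
    {},
  ],
  grip=85,
)

```text
schema error: expected keys dx, dy, dz, ax, ay, az
```

Emit:
drive_tool(
  rows=[
    {"ax": -4, "ay": -3.2, "az": 5},
    {"ax": -4, "ay": -3.2, "az": 5},
    {"ax": -4, "ay": -3.2, "az": 5},
    {"ax": -4, "ay": -3.2, "az": 5},
    {"ax": -4, "ay": -3.2, "az": 5},
    {"ax": -4, "ay": -3.2, "az": 5},
    {"ax": -4, "ay": -3.2, "az": 5},
    {"ax": -4, "ay": -3.2, "az": 5},
    {},
    {},
  ],
)

```text
schema error: expected keys dx, dy, dz, ax, ay, az
```

Run:
```python
from h import *
from bench import robot
s=robot.state();print(np.round(s['qpos'],3),s['eef_pos'],s['time'])
p,R=goal(.2,18);print(*delta(s,p,R))
d=robot.snapshot('wrist');cv2.imwrite('pics/w1.png',d['image'][:,:,::-1]);np.savez('w1.npz',**d);print(d['K'],d['extrinsics'])
```

```text
[ 1.161  0.151  1.438 -0.     1.554 -0.134] [0.15651875 0.55307641 0.23075015] 0.1
[-526.5 -538.9  -37.6] [-31.9 -25.5  39.7]
[[297.31863964   0.         254.05371374]
 [  0.         297.31863964 191.29508141]
 [  0.           0.           1.        ]] [[ 0.2728319   0.91280241  0.30389886  0.07717049]
 [ 0.96205955 -0.2581909  -0.08819796  0.57499132]
 [-0.0020434   0.31643201 -0.94861299  0.37316325]
 [ 0.          0.          0.          1.        ]]
```

View pics/w1.png

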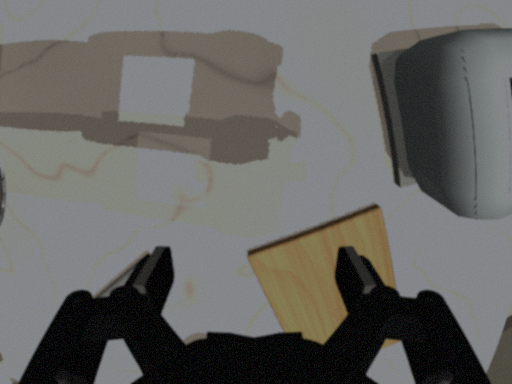

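The moves were refused because each row needs all six keys, so this picture only shows the start view: the fingers, the board and the toaster.

Emit:
drive_tool(
  rows=[
    {"dx": 0, "dy": 0, "dz": -40, "ax": 0, "ay": 0, "az": 0},
    {"dx": 0, "dy": 0, "dz": -40, "ax": 0, "ay": 0, "az": 0},
    {"dx": -30, "dy": -30, "dz": -20, "ax": 0, "ay": 0, "az": 0},
    {"dx": -38, "dy": -39, "dz": 0, "ax": 0, "ay": 0, "az": 0},
    {"dx": -38, "dy": -39, "dz": 0, "ax": 0, "ay": 0, "az": 0},
    {"dx": -38, "dy": -39, "dz": 0, "ax": 0, "ay": 0, "az": 0},
    {"dx": -38, "dy": -39, "dz": 0, "ax": 0, "ay": 0, "az": 0},
    {"dx": -38, "dy": -39, "dz": 0, "ax": 0, "ay": 0, "az": 0},
    {"dx": -38, "dy": -39, "dz": 0, "ax": 0, "ay": 0, "az": 0},
    {"dx": -38, "dy": -39, "dz": 0, "ax": 0, "ay": 0, "az": 0},
    {"dx": -38, "dy": -39, "dz": 0, "ax": 0, "ay": 0, "az": 0},
    {"dx": -38, "dy": -39, "dz": 0, "ax": 0, "ay": 0, "az": 0},
    {"dx": -38, "dy": -39, "dz": 0, "ax": 0, "ay": 0, "az": 0},
    {"dx": -38, "dy": -39, "dz": 0, "ax": 0, "ay": 0, "az": 0},
    {"dx": -38, "dy": -39, "dz": 0, "ax": 0, "ay": 0, "az": 0},
    {"dx": -38, "dy": -39, "dz": 0, "ax": 0, "ay": 0, "az": 0},
  ],
  grip=85,
  grip_force=60,
)

```text
time: 2.15
eef_pos: [0.5151, -0.108, 0.3312]
orientation: [-0.0, 0.138, 0.99, 0.0]
ft_force: [0.9, 0.9, 0.0]
gripper_width: 0.0848
grasp_force: 0.0
```

Emit:
drive_tool(
  rows=[
    {"dx": 0, "dy": 0, "dz": 0, "ax": -4, "ay": -3.2, "az": 5},
    {"dx": 0, "dy": 0, "dz": 0, "ax": -4, "ay": -3.2, "az": 5},
    {"dx": 0, "dy": 0, "dz": 0, "ax": -4, "ay": -3.2, "az": 5},
    {"dx": 0, "dy": 0, "dz": 0, "ax": -4, "ay": -3.2, "az": 5},
    {"dx": 0, "dy": 0, "dz": 0, "ax": -4, "ay": -3.2, "az": 5},
    {"dx": 0, "dy": 0, "dz": 0, "ax": -4, "ay": -3.2, "az": 5},
    {"dx": 0, "dy": 0, "dz": 0, "ax": -4, "ay": -3.2, "az": 5},
    {"dx": 0, "dy": 0, "dz": 0, "ax": -4, "ay": -3.2, "az": 5},
    {"dx": 0, "dy": 0, "dz": 0, "ax": 0, "ay": 0, "az": 0},
    {"dx": 0, "dy": 0, "dz": 0, "ax": 0, "ay": 0, "az": 0},
  ],
)

```text
time: 3.4
eef_pos: [0.5146, -0.1063, 0.3317]
orientation: [0.249, 0.451, 0.824, 0.235]
ft_force: [0.1, -0.2, 0.3]
gripper_width: 0.0851
grasp_force: 0.0
```

Run:
```python
from h import *
from bench import robot
s=robot.state();print(np.round(s['qpos'],3),s['eef_pos'],s['time'])
p,R=goal(.2,18);print(*delta(s,p,R))
d=robot.snapshot('wrist');cv2.imwrite('pics/w2.png',d['image'][:,:,::-1]);np.savez('w2.npz',**d);print(d['K'],d['extrinsics'])
```

```text
[-0.688 -0.342  1.836  0.582  1.248 -1.332] [ 0.51461962 -0.10628379  0.33165883] 3.4
[  9.5 -38.5  48.7] [-0.   0.1 -0.2]
[[297.31863964   0.         254.05371374]
 [  0.         297.31863964 191.29508141]
 [  0.           0.           1.        ]] [[ 0.62789075  0.24723662  0.73798866  0.3867525 ]
 [ 0.48216216 -0.86789748 -0.1194722  -0.05970376]
 [ 0.6109606   0.43084569 -0.66415295  0.42451661]
 [ 0.          0.          0.          1.        ]]
```

View pics/w2.png

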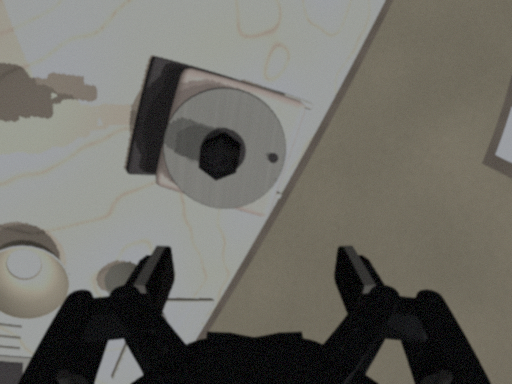

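The wheel is clear here: disc centre near (225,148), hexagonal knob near (221,154), and the screw at (272,157).

```bash
cat >> h.py <<'E'
def wray(d,p):
    K_=d['K'];X=d['extrinsics'];v=np.array([(p[0]-K_[0,2]),(p[1]-K_[1,2])]);r=np.hypot(*v);t=r/K_[0,0]
    c=np.r_[v/max(r,1e-9)*np.sin(t),np.cos(t)];return X[:3,3],X[:3,:3]@c
E
python3 - <<'E'
from h import *
from scipy.optimize import least_squares
d=np.load('w2.npz');im=d['image'].astype(float)
g=cv2.GaussianBlur(d['image'],(3,3),0).astype(float)
v=g.sum(2)/3; 
# refine edge points: strongest gradient along radius from (225,148), r 52..68
pts=[]
for a in range(0,360,10):
    u=np.array([np.cos(np.radians(a)),np.sin(np.radians(a))]);rr=np.arange(54,67,.5)
    q=np.array([225,148])+rr[:,None]*u
    s=cv2.remap(g.astype(np.float32),q[:,0].astype(np.float32)[None],q[:,1].astype(np.float32)[None],1)[0]
    gr=np.abs(np.gradient(s,axis=0)).sum(1);k=gr[1:-1].argmax()+1;pts.append((a,rr[k],*q[k]))
print([(p[0],p[1]) for p in pts])
P=np.array([p[2:] for p in pts])
def circ(o,yaw,h=.026):
    c,ax,up,lf=wheel(o,yaw);c=c+ax*h;uv=[]
    for p in P:
        O,D=wray(d,p);t=ax@(c-O)/(ax@D);w=O+t*D-c;uv.append((w@up,w@lf))
    return np.array(uv)
o=np.array([.629,-.079]);yaw=14.8
for it in range(5):
    uv=circ(o,yaw)
    f=least_squares(lambda z:np.hypot(uv[:,0]-z[0],uv[:,1]-z[1])-z[2],[0,0,.075],loss='soft_l1',f_scale=.001)
    c,ax,up,lf=wheel(o,yaw)
    # move o in xy so that circle centre shift is absorbed (z fixed .13): shift up-dir a -> horizontal shift
    print(o,np.round(f.x*1e3,1),np.round(np.sqrt(np.mean(f.fun**2))*1e3,2))
    h=np.array([np.cos(np.radians(yaw)),np.sin(np.radians(yaw))])
    o=o+h*f.x[0]*np.cos(np.radians(40))+lf[:2]*f.x[1]
c,ax,up,lf=wheel(o,yaw)
for name,p,h in(('screw',(272.5,157.5),.026),('knobtop',(221,154),.074)):
    O,D=wray(d,p);cc=c+ax*h;t=ax@(cc-O)/(ax@D);w=O+t*D-cc
    print(name,w@up,w@lf,np.degrees(np.arctan2(w@lf,w@up)))
O=d['extrinsics'][:3,3]-c;print('cam',O@up,O@lf,O@ax)
E
```

```text
[(0, np.float64(60.5)), (10, np.float64(54.5)), (20, np.float64(60.5)), (30, np.float64(60.5)), (40, np.float64(60.5)), (50, np.float64(60.5)), (60, np.float64(60.5)), (70, np.float64(60.5)), (80, np.float64(60.5)), (90, np.float64(60.5)), (100, np.float64(60.5)), (110, np.float64(60.5)), (120, np.float64(60.5)), (130, np.float64(61.0)), (140, np.float64(66.0)), (150, np.float64(64.0)), (160, np.float64(60.5)), (170, np.float64(61.0)), (180, np.float64(61.5)), (190, np.float64(62.5)), (200, np.float64(62.0)), (210, np.float64(65.0)), (220, np.float64(61.0)), (230, np.float64(60.5)), (240, np.float64(60.0)), (250, np.float64(60.0)), (260, np.float64(59.5)), (270, np.float64(62.5)), (280, np.float64(61.5)), (290, np.float64(61.0)), (300, np.float64(60.5)), (310, np.float64(61.0)), (320, np.float64(60.5)), (330, np.float64(60.5)), (340, np.float64(61.0)), (350, np.float64(60.5))]
[ 0.629 -0.079] [-1.8  7.1 74.3] 2.09
[ 0.62584016 -0.07247626] [-0.7  0.2 74.1] 2.09
[ 0.62526665 -0.07243267] [-0.3  0.1 74. ] 2.09
[ 0.62504224 -0.07241561] [-0.1  0.  74. ] 2.08
[ 0.62495443 -0.07240893] [-0.  0. 74.] 2.08
screw 0.058412151187043446 0.009295774671943218 9.042288170302339
knobtop 0.0011555455989288605 0.005635477563701438 78.41221309801752
cam 0.015403333319695617 0.07312002518114433 0.3715392001296304
```

```bash
sed -i 's/o=(.629,-.079)/o=(.625,-.0724)/' h.py
python3 - <<'E'
from h import *
from bench import robot
s=robot.state()
p,R=goal(.125,18);print(*delta(s,p,R))
E
```

```text
[ 17.1 -38.  122.2] [ 0.   0.1 -0.2]
```

Emit:
drive_tool(
  rows=[
    {"dx": 0, "dy": 0, "dz": 0, "ax": 0, "ay": 0, "az": 4.5},
    {"dx": 0, "dy": 0, "dz": 0, "ax": 0, "ay": 0, "az": 4.5},
    {"dx": 0, "dy": 0, "dz": 0, "ax": 0, "ay": 0, "az": 0},
    {"dx": 0, "dy": 0, "dz": 0, "ax": 0, "ay": 0, "az": 0},
  ],
)

```text
time: 3.95
eef_pos: [0.5148, -0.1061, 0.3313]
orientation: [0.23, 0.514, 0.786, 0.254]
ft_force: [0.4, 0.6, 0.2]
gripper_width: 0.0851
grasp_force: 0.0
```

Run:
```python
from h import *
from bench import robot
s=robot.state();print(np.round(s['qpos'],3))
for ph in (9,69,-51,129,-111):
  p,R=goal(.125,ph);print(ph,*delta(s,p,R))
```

```text
[-0.688 -0.342  1.837  0.583  1.247 -1.176]
9 [ 10.9 -40.1 121.9] [ 0.1  0.1 -0.2]
69 [ 10.9 -40.1 121.9] [  0.    0.1 -60.2]
-51 [ 10.9 -40.1 121.9] [ 0.1  0.  59.8]
129 [ 10.9 -40.1 121.9] [-0.000e+00  1.000e-01 -1.202e+02]
-111 [ 10.9 -40.1 121.9] [ 1.000e-01 -0.000e+00  1.198e+02]
```

Emit:
drive_tool(
  rows=[
    {"dx": 0, "dy": 0, "dz": 0, "ax": 0, "ay": 0, "az": 10},
    {"dx": 0, "dy": 0, "dz": 0, "ax": 0, "ay": 0, "az": 10},
    {"dx": 0, "dy": 0, "dz": 0, "ax": 0, "ay": 0, "az": 10},
    {"dx": 0, "dy": 0, "dz": 0, "ax": 0, "ay": 0, "az": 10},
    {"dx": 0, "dy": 0, "dz": 0, "ax": 0, "ay": 0, "az": 10},
    {"dx": 0, "dy": 0, "dz": 0, "ax": 0, "ay": 0, "az": 10},
    {"dx": 0, "dy": 0, "dz": 0, "ax": 0, "ay": 0, "az": 0},
  ],
)

```text
time: 4.82
eef_pos: [0.5146, -0.1061, 0.3314]
orientation: [0.072, 0.839, 0.423, 0.335]
ft_force: [-0.5, -0.5, -0.6]
gripper_width: 0.0851
grasp_force: 0.0
```

Run:
```python
from h import *
from bench import robot
s=robot.state();print(np.round(s['qpos'],3))
for h in (.125,.055):
  p,R=goal(h,-51);print(*delta(s,p,R))
```

```text
[-0.689 -0.342  1.837  0.583  1.247 -0.129]
[-29.3 -29.5 122. ] [ 0.1 -0.  -0.2]
[-29.3 -29.6 192. ] [ 0.1 -0.  -0.2]
```

Move over the knob and take a check picture at stand-off.

Emit:
drive_tool(
  rows=[
    {"dx": -10, "dy": -10, "dz": 20, "ax": 0, "ay": 0, "az": 0},
    {"dx": -10, "dy": -10, "dz": 25, "ax": 0, "ay": 0, "az": 0},
    {"dx": -9.3, "dy": -9.5, "dz": 25, "ax": 0, "ay": 0, "az": 0},
    {"dx": 0, "dy": 0, "dz": 30, "ax": 0, "ay": 0, "az": 0},
    {"dx": 0, "dy": 0, "dz": 22, "ax": 0, "ay": 0, "az": 0},
    {"dx": 0, "dy": 0, "dz": 0, "ax": 0, "ay": 0, "az": 0},
    {"dx": 0, "dy": 0, "dz": 0, "ax": 0, "ay": 0, "az": 0},
  ],
)

```text
time: 5.7
eef_pos: [0.5588, -0.0899, 0.2121]
orientation: [0.072, 0.838, 0.424, 0.335]
ft_force: [0.0, -0.4, -0.5]
gripper_width: 0.0852
grasp_force: 0.0
```

Run:
```python
from h import *
from bench import robot
s=robot.state();print(np.round(s['qpos'],3))
p,R=goal(.055,-51);print(*delta(s,p,R))
d=robot.snapshot('wrist');cv2.imwrite('pics/w3.png',d['image'][:,:,::-1]);np.savez('w3.npz',**d)
```

```text
[-0.58  -0.206  1.979  0.625  0.956 -0.206]
[-0.3 -0.3 70.6] [ 0.2 -0.  -0.1]
```

View pics/w3.png

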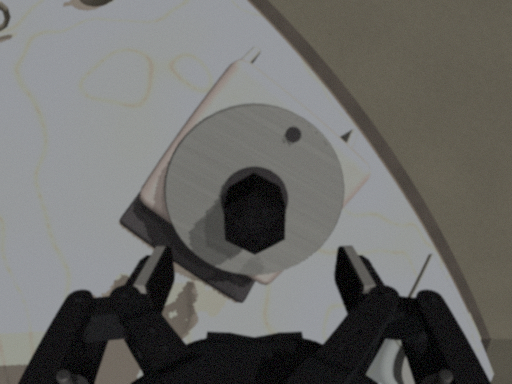

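The hexagon's flats stand vertical at columns 224 and 286, midway between the fingers (x≈255), so the grip is aligned. I'll advance and close.

Emit:
drive_tool(
  rows=[
    {"dx": 0, "dy": 0, "dz": 15, "ax": 0, "ay": 0, "az": 0},
    {"dx": 0, "dy": 0, "dz": 15, "ax": 0, "ay": 0, "az": 0},
    {"dx": 0, "dy": 0, "dz": 15, "ax": 0, "ay": 0, "az": 0},
    {"dx": 0, "dy": 0, "dz": 15, "ax": 0, "ay": 0, "az": 0},
    {"dx": 0, "dy": 0, "dz": 10, "ax": 0, "ay": 0, "az": 0},
    {"dx": 0, "dy": 0, "dz": 0, "ax": 0, "ay": 0, "az": 0},
  ],
)

```text
time: 6.5
eef_pos: [0.6026, -0.078, 0.1569]
orientation: [0.071, 0.839, 0.423, 0.335]
ft_force: [-0.1, -0.5, -1.5]
gripper_width: 0.0848
grasp_force: 0.0
```

Emit:
drive_tool(
  rows=[
    {"dx": 0, "dy": 0, "dz": 0, "ax": 0, "ay": 0, "az": 0},
    {"dx": 0, "dy": 0, "dz": 0, "ax": 0, "ay": 0, "az": 0},
    {"dx": 0, "dy": 0, "dz": 0, "ax": 0, "ay": 0, "az": 0},
    {"dx": 0, "dy": 0, "dz": 0, "ax": 0, "ay": 0, "az": 0},
    {"dx": 0, "dy": 0, "dz": 0, "ax": 0, "ay": 0, "az": 0},
    {"dx": 0, "dy": 0, "dz": 0, "ax": 0, "ay": 0, "az": 0},
    {"dx": 0, "dy": 0, "dz": 0, "ax": 0, "ay": 0, "az": 0},
    {"dx": 0, "dy": 0, "dz": 0, "ax": 0, "ay": 0, "az": 0},
  ],
  grip=30,
  grip_force=70,
)

```text
time: 7.5
eef_pos: [0.6024, -0.0787, 0.1586]
orientation: [0.072, 0.839, 0.422, 0.336]
ft_force: [-8.0, -2.5, 6.5]
gripper_width: 0.0394
grasp_force: 69.1
```

```bash
cat > st.py <<'E'
from h import *
from bench import robot
import sys,json
s=robot.state();o,ax,up,lf=wheel();p,R=cur(s);y=R.as_matrix()[:,1]
ph=np.degrees(np.arctan2(y@lf,y@up));T=np.array(s['wrist_torque']);F=np.array(s['ft_force']);g=p-R.as_matrix()[:,2]*.0187-o
print('t',round(s['time'],2),'phi',round(ph,1),'tau_ax',round(float(T@ax),3),'T',np.round(T,2),'F',np.round(F,1),'gp up/lf/ax mm',np.round([g@up*1e3,g@lf*1e3,g@ax*1e3],1),'tilt',round(float(np.degrees(np.arccos(-R.as_matrix()[:,2]@ax))),1),'q6',round(s['qpos'][5],2),'je6',round(float(s['joint_efforts'][5]),3),'w',round(s['gripper_width']*1e3,1),'gf',round(float(s['grasp_force']),1))
open('log.txt','a').write(json.dumps([float(s['time']),float(ph),float(T@ax),float(s['joint_efforts'][5])])+'\n')
E
python3 st.py
```

```text
t 7.5 phi -51.3 tau_ax -0.19 T [0.14 0.96 0.07] F [-8.  -2.5  6.5] gp up/lf/ax mm [ 0.4 -0.2 55.7] tilt 0.2 q6 -0.23 je6 -0.18 w 39.4 gf 69.1
```

Emit:
drive_tool(
  rows=[
    {"dx": 0, "dy": 0, "dz": 0, "ax": 0, "ay": 0, "az": 5},
    {"dx": 0, "dy": 0, "dz": 0, "ax": 0, "ay": 0, "az": 5},
    {"dx": 0, "dy": 0, "dz": 0, "ax": 0, "ay": 0, "az": 5},
    {"dx": 0, "dy": 0, "dz": 0, "ax": 0, "ay": 0, "az": 5},
  ],
)

```text
time: 8.0
eef_pos: [0.6023, -0.0786, 0.1585]
orientation: [0.012, 0.9, 0.269, 0.343]
ft_force: [-9.8, -1.7, 7.8]
gripper_width: 0.0398
grasp_force: 69.5
```

```bash
python3 st.py
```

```text
t 8.0 phi -71.5 tau_ax 0.088 T [0.01 1.04 0.35] F [-9.8 -1.7  7.8] gp up/lf/ax mm [ 0.3 -0.1 55.7] tilt 0.2 q6 0.12 je6 -2.234 w 39.8 gf 69.5
```

Emit:
drive_tool(
  rows=[
    {"dx": 0, "dy": 0, "dz": 0, "ax": 0, "ay": 0, "az": 5},
    {"dx": 0, "dy": 0, "dz": 0, "ax": 0, "ay": 0, "az": 5},
    {"dx": 0, "dy": 0, "dz": 0, "ax": 0, "ay": 0, "az": 5},
    {"dx": 0, "dy": 0, "dz": 0, "ax": 0, "ay": 0, "az": 5},
  ],
)

```text
time: 8.5
eef_pos: [0.6023, -0.0785, 0.1585]
orientation: [-0.048, 0.933, 0.109, 0.34]
ft_force: [-11.2, 0.1, 8.1]
gripper_width: 0.0391
grasp_force: 69.8
```

```bash
python3 st.py
```

```text
t 8.5 phi -91.4 tau_ax 0.041 T [0.12 1.12 0.39] F [-11.2   0.1   8.1] gp up/lf/ax mm [ 0.3 -0.  55.7] tilt 0.2 q6 0.47 je6 -2.26 w 39.1 gf 69.8
```

Emit:
drive_tool(
  rows=[
    {"dx": 0, "dy": 0, "dz": 0, "ax": 0, "ay": 0, "az": 5},
    {"dx": 0, "dy": 0, "dz": 0, "ax": 0, "ay": 0, "az": 5},
    {"dx": 0, "dy": 0, "dz": 0, "ax": 0, "ay": 0, "az": 5},
    {"dx": 0, "dy": 0, "dz": 0, "ax": 0, "ay": 0, "az": 5},
    {"dx": 0, "dy": 0, "dz": 0, "ax": 0, "ay": 0, "az": 5},
  ],
)

```text
time: 9.12
eef_pos: [0.6022, -0.0783, 0.1585]
orientation: [-0.12, 0.934, -0.096, 0.321]
ft_force: [-10.6, 1.4, 9.0]
gripper_width: 0.0392
grasp_force: 69.8
```

```bash
python3 st.py
```

```text
t 9.12 phi -116.4 tau_ax 0.051 T [0.03 1.4  0.39] F [-10.6   1.4   9. ] gp up/lf/ax mm [ 0.2  0.1 55.6] tilt 0.2 q6 0.91 je6 -2.243 w 39.2 gf 69.8
```

Emit:
drive_tool(
  rows=[
    {"dx": 0, "dy": 0, "dz": 0, "ax": 0, "ay": 0, "az": 5},
    {"dx": 0, "dy": 0, "dz": 0, "ax": 0, "ay": 0, "az": 5},
    {"dx": 0, "dy": 0, "dz": 0, "ax": 0, "ay": 0, "az": 5},
    {"dx": 0, "dy": 0, "dz": 0, "ax": 0, "ay": 0, "az": 5},
    {"dx": 0, "dy": 0, "dz": 0, "ax": 0, "ay": 0, "az": 5},
  ],
)

```text
time: 9.75
eef_pos: [0.6022, -0.0781, 0.1586]
orientation: [-0.187, 0.892, -0.295, 0.288]
ft_force: [-10.0, 3.2, 10.6]
gripper_width: 0.0393
grasp_force: 69.9
```

```bash
python3 st.py
```

```text
t 9.75 phi -141.4 tau_ax 0.124 T [0.03 1.82 0.57] F [-10.    3.2  10.6] gp up/lf/ax mm [ 0.4  0.3 55.7] tilt 0.1 q6 1.35 je6 -2.175 w 39.3 gf 69.9
```

Emit:
drive_tool(
  rows=[
    {"dx": 0, "dy": 0, "dz": 0, "ax": 0, "ay": 0, "az": 5},
    {"dx": 0, "dy": 0, "dz": 0, "ax": 0, "ay": 0, "az": 5},
    {"dx": 0, "dy": 0, "dz": 0, "ax": 0, "ay": 0, "az": 5},
    {"dx": 0, "dy": 0, "dz": 0, "ax": 0, "ay": 0, "az": 5},
    {"dx": 0, "dy": 0, "dz": 0, "ax": 0, "ay": 0, "az": 5},
  ],
)

```text
time: 10.38
eef_pos: [0.6024, -0.078, 0.1586]
orientation: [-0.245, 0.807, -0.481, 0.24]
ft_force: [-5.1, 5.0, 9.1]
gripper_width: 0.0394
grasp_force: 72.9
```

```bash
python3 st.py
```

```text
t 10.38 phi -166.4 tau_ax 0.212 T [0.31 1.39 0.83] F [-5.1  5.   9.1] gp up/lf/ax mm [ 0.5  0.4 55.6] tilt 0.2 q6 1.78 je6 -2.07 w 39.4 gf 72.9
```

Emit:
drive_tool(
  rows=[
    {"dx": 0, "dy": 0, "dz": 0, "ax": 0, "ay": 0, "az": 5},
    {"dx": 0, "dy": 0, "dz": 0, "ax": 0, "ay": 0, "az": 5},
    {"dx": 0, "dy": 0, "dz": 0, "ax": 0, "ay": 0, "az": 5},
    {"dx": 0, "dy": 0, "dz": 0, "ax": 0, "ay": 0, "az": 5},
    {"dx": 0, "dy": 0, "dz": 0, "ax": 0, "ay": 0, "az": 5},
  ],
)

```text
time: 11.0
eef_pos: [0.6025, -0.078, 0.1587]
orientation: [-0.291, 0.683, -0.644, 0.182]
ft_force: [-2.3, 4.6, 9.4]
gripper_width: 0.0392
grasp_force: 72.7
```

```bash
python3 st.py
```

```text
t 11.0 phi 168.6 tau_ax 0.339 T [0.54 1.59 1.22] F [-2.3  4.6  9.4] gp up/lf/ax mm [ 0.7  0.4 55.6] tilt 0.2 q6 2.22 je6 -1.951 w 39.2 gf 72.7
```

Emit:
drive_tool(
  rows=[
    {"dx": 0, "dy": 0, "dz": 0, "ax": 0, "ay": 0, "az": 5},
    {"dx": 0, "dy": 0, "dz": 0, "ax": 0, "ay": 0, "az": 5},
    {"dx": 0, "dy": 0, "dz": 0, "ax": 0, "ay": 0, "az": 5},
  ],
)

```text
time: 11.38
eef_pos: [0.6025, -0.0779, 0.1588]
orientation: [0.312, -0.593, 0.728, -0.142]
ft_force: [-1.0, 4.7, 9.4]
gripper_width: 0.0392
grasp_force: 72.6
```

```bash
python3 st.py
```

```text
t 11.38 phi 153.6 tau_ax 0.39 T [0.76 1.56 1.46] F [-1.   4.7  9.4] gp up/lf/ax mm [ 0.7  0.4 55.6] tilt 0.2 q6 2.48 je6 -1.881 w 39.2 gf 72.6
```

```bash
cat > fit.py <<'E'
import numpy as np,json,sys
L=np.array([json.loads(l) for l in open('log.txt')])[1:]
a=np.unwrap(np.radians(L[:,1]))
for c in (2,3):
    M=np.c_[np.ones(len(a)),np.cos(a),np.sin(a)]
    if len(sys.argv)>1: 
        k=int(sys.argv[1]);M=np.c_[M,np.where(np.arange(len(a))<k,1,-1)]
    x,r,*_=np.linalg.lstsq(M,L[:,c],rcond=None);print(np.round(x,3),'amp',np.hypot(x[1],x[2]),'phi min',np.degrees(np.arctan2(-x[2],-x[1])),'res',np.round(L[:,c]-M@x,3))
E
python3 fit.py
```

```text
[0.32  0.045 0.269] amp 0.2731771263043067 phi min -99.56329949916753 res [ 0.009 -0.008 -0.007  0.007 -0.001  0.01  -0.01 ]
[-1.979  0.028  0.279] amp 0.28022069472357125 phi min -95.64910532283909 res [ 0.001 -0.001 -0.001  0.     0.001  0.001 -0.001]
```

Emit:
drive_tool(
  rows=[
    {"dx": 0, "dy": 0, "dz": 0, "ax": 0, "ay": 0, "az": -5},
    {"dx": 0, "dy": 0, "dz": 0, "ax": 0, "ay": 0, "az": -5},
    {"dx": 0, "dy": 0, "dz": 0, "ax": 0, "ay": 0, "az": -5},
    {"dx": 0, "dy": 0, "dz": 0, "ax": 0, "ay": 0, "az": -5},
    {"dx": 0, "dy": 0, "dz": 0, "ax": 0, "ay": 0, "az": -5},
  ],
)

```text
time: 12.0
eef_pos: [0.6025, -0.078, 0.1586]
orientation: [-0.274, 0.738, -0.581, 0.207]
ft_force: [-3.9, 4.4, 7.4]
gripper_width: 0.0392
grasp_force: 74.2
```

```bash
python3 st.py
```

```text
t 12.0 phi 178.9 tau_ax -0.3 T [0.83 1.   0.5 ] F [-3.9  4.4  7.4] gp up/lf/ax mm [ 0.6  0.3 55.5] tilt 0.2 q6 2.04 je6 1.959 w 39.2 gf 74.2
```

Emit:
drive_tool(
  rows=[
    {"dx": 0, "dy": 0, "dz": 0, "ax": 0, "ay": 0, "az": -5},
    {"dx": 0, "dy": 0, "dz": 0, "ax": 0, "ay": 0, "az": -5},
    {"dx": 0, "dy": 0, "dz": 0, "ax": 0, "ay": 0, "az": -5},
    {"dx": 0, "dy": 0, "dz": 0, "ax": 0, "ay": 0, "az": -5},
    {"dx": 0, "dy": 0, "dz": 0, "ax": 0, "ay": 0, "az": -5},
    {"dx": 0, "dy": 0, "dz": 0, "ax": 0, "ay": 0, "az": -5},
    {"dx": 0, "dy": 0, "dz": 0, "ax": 0, "ay": 0, "az": -5},
  ],
)

```text
time: 12.88
eef_pos: [0.6024, -0.0781, 0.1586]
orientation: [-0.199, 0.879, -0.332, 0.28]
ft_force: [-5.7, 3.4, 6.2]
gripper_width: 0.0393
grasp_force: 74.4
```

```bash
python3 st.py
```

```text
t 12.88 phi -146.2 tau_ax -0.505 T [1.04 0.65 0.33] F [-5.7  3.4  6.2] gp up/lf/ax mm [ 0.5  0.3 55.6] tilt 0.2 q6 1.43 je6 1.798 w 39.3 gf 74.4
```

Emit:
drive_tool(
  rows=[
    {"dx": 0, "dy": 0, "dz": 0, "ax": 0, "ay": 0, "az": -5},
    {"dx": 0, "dy": 0, "dz": 0, "ax": 0, "ay": 0, "az": -5},
    {"dx": 0, "dy": 0, "dz": 0, "ax": 0, "ay": 0, "az": -5},
    {"dx": 0, "dy": 0, "dz": 0, "ax": 0, "ay": 0, "az": -5},
    {"dx": 0, "dy": 0, "dz": 0, "ax": 0, "ay": 0, "az": -5},
    {"dx": 0, "dy": 0, "dz": 0, "ax": 0, "ay": 0, "az": -5},
    {"dx": 0, "dy": 0, "dz": 0, "ax": 0, "ay": 0, "az": -5},
    {"dx": 0, "dy": 0, "dz": 0, "ax": 0, "ay": 0, "az": -5},
  ],
)

```text
time: 13.88
eef_pos: [0.6024, -0.0782, 0.1585]
orientation: [-0.091, 0.939, -0.012, 0.331]
ft_force: [-6.4, -1.1, 6.5]
gripper_width: 0.0393
grasp_force: 74.3
```

```bash
python3 st.py
```

```text
t 13.88 phi -106.2 tau_ax -0.635 T [1.4  0.8  0.48] F [-6.4 -1.1  6.5] gp up/lf/ax mm [ 0.4  0.1 55.6] tilt 0.2 q6 0.73 je6 1.699 w 39.3 gf 74.3
```

Emit:
drive_tool(
  rows=[
    {"dx": 0, "dy": 0, "dz": 0, "ax": 0, "ay": 0, "az": -5},
    {"dx": 0, "dy": 0, "dz": 0, "ax": 0, "ay": 0, "az": -5},
    {"dx": 0, "dy": 0, "dz": 0, "ax": 0, "ay": 0, "az": -5},
    {"dx": 0, "dy": 0, "dz": 0, "ax": 0, "ay": 0, "az": -5},
    {"dx": 0, "dy": 0, "dz": 0, "ax": 0, "ay": 0, "az": -5},
    {"dx": 0, "dy": 0, "dz": 0, "ax": 0, "ay": 0, "az": -5},
    {"dx": 0, "dy": 0, "dz": 0, "ax": 0, "ay": 0, "az": -5},
    {"dx": 0, "dy": 0, "dz": 0, "ax": 0, "ay": 0, "az": -5},
  ],
)

```text
time: 14.88
eef_pos: [0.6024, -0.0784, 0.1585]
orientation: [0.028, 0.887, 0.31, 0.342]
ft_force: [-4.4, -3.9, 7.7]
gripper_width: 0.0394
grasp_force: 74.2
```

```bash
python3 st.py; python3 fit.py 7
```

```text
t 14.88 phi -66.2 tau_ax -0.545 T [1.27 1.28 0.59] F [-4.4 -3.9  7.7] gp up/lf/ax mm [ 0.4 -0.  55.6] tilt 0.2 q6 0.03 je6 1.738 w 39.4 gf 74.2
[0.014 0.047 0.29  0.316] amp 0.29375116220358843 phi min -99.16522825162768 res [ 0.018  0.002  0.002  0.011 -0.004 -0.003 -0.027  0.042 -0.003 -0.042
  0.003]
[ 0.002  0.03   0.282 -1.979] amp 0.2834180708541666 phi min -96.14241263755385 res [ 0.    -0.001 -0.     0.001  0.002 -0.    -0.003  0.003 -0.001 -0.003
  0.002]
```

The fit is clean, and the heavy side is at the bottom at phi ≈ -187°. I need +120.5° about tool z from here.

Emit:
drive_tool(
  rows=[
    {"dx": 0, "dy": 0, "dz": 0, "ax": 0, "ay": 0, "az": 7},
    {"dx": 0, "dy": 0, "dz": 0, "ax": 0, "ay": 0, "az": 7},
    {"dx": 0, "dy": 0, "dz": 0, "ax": 0, "ay": 0, "az": 7},
    {"dx": 0, "dy": 0, "dz": 0, "ax": 0, "ay": 0, "az": 7},
    {"dx": 0, "dy": 0, "dz": 0, "ax": 0, "ay": 0, "az": 7},
    {"dx": 0, "dy": 0, "dz": 0, "ax": 0, "ay": 0, "az": 7},
    {"dx": 0, "dy": 0, "dz": 0, "ax": 0, "ay": 0, "az": 7},
    {"dx": 0, "dy": 0, "dz": 0, "ax": 0, "ay": 0, "az": 7},
    {"dx": 0, "dy": 0, "dz": 0, "ax": 0, "ay": 0, "az": 7},
    {"dx": 0, "dy": 0, "dz": 0, "ax": 0, "ay": 0, "az": 7},
    {"dx": 0, "dy": 0, "dz": 0, "ax": 0, "ay": 0, "az": 7},
    {"dx": 0, "dy": 0, "dz": 0, "ax": 0, "ay": 0, "az": 7},
    {"dx": 0, "dy": 0, "dz": 0, "ax": 0, "ay": 0, "az": 7},
    {"dx": 0, "dy": 0, "dz": 0, "ax": 0, "ay": 0, "az": 7},
    {"dx": 0, "dy": 0, "dz": 0, "ax": 0, "ay": 0, "az": 7},
    {"dx": 0, "dy": 0, "dz": 0, "ax": 0, "ay": 0, "az": 7},
    {"dx": 0, "dy": 0, "dz": 0, "ax": 0, "ay": 0, "az": 5},
    {"dx": 0, "dy": 0, "dz": 0, "ax": 0, "ay": 0, "az": 3.5},
    {"dx": 0, "dy": 0, "dz": 0, "ax": 0, "ay": 0, "az": 0},
    {"dx": 0, "dy": 0, "dz": 0, "ax": 0, "ay": 0, "az": 0},
  ],
)

```text
time: 17.38
eef_pos: [0.6025, -0.078, 0.1587]
orientation: [-0.284, 0.709, -0.616, 0.193]
ft_force: [-2.0, 4.1, 8.8]
gripper_width: 0.0393
grasp_force: 74.2
```

Emit:
drive_tool(
  rows=[
    {"dx": 0, "dy": 0, "dz": 0, "ax": 0, "ay": 0, "az": 0},
    {"dx": 0, "dy": 0, "dz": 0, "ax": 0, "ay": 0, "az": 0},
    {"dx": 0, "dy": 0, "dz": 0, "ax": 0, "ay": 0, "az": 0},
    {"dx": 0, "dy": 0, "dz": 0, "ax": 0, "ay": 0, "az": 0},
  ],
)

```text
time: 17.88
eef_pos: [0.6025, -0.078, 0.1587]
orientation: [-0.284, 0.709, -0.616, 0.193]
ft_force: [-2.6, 4.1, 8.1]
gripper_width: 0.039
grasp_force: 74.2
```

```bash
python3 st.py
python3 - <<'E'
from bench import robot
import cv2
d=robot.snapshot('wrist');cv2.imwrite('pics/w4.png',d['image'][:,:,::-1])
E
```

```text
t 17.88 phi 173.2 tau_ax -0.29 T [0.84 1.11 0.54] F [-2.6  4.1  8.1] gp up/lf/ax mm [ 0.6  0.3 55.6] tilt 0.2 q6 2.14 je6 -0.315 w 39.0 gf 74.2
```

View pics/w4.png

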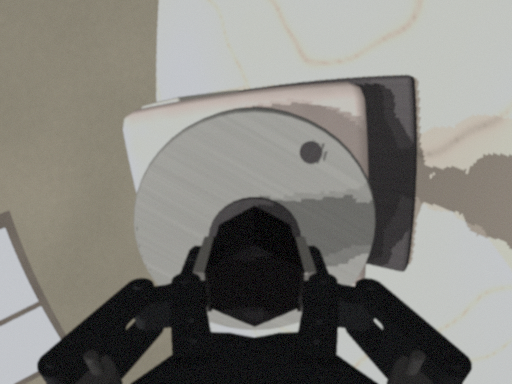

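The screw at (311,152) sits at the same angle to the fingers as it did before gripping, so the knob hasn't slipped. The wheel is still and gripped at phi 173° (-187°), so I'm handing it in.

```bash
python3 -c "
from bench import robot
print(robot.close_job())"
```

```text
the job is handed in; nothing more can be done
None
```

I handed the job in with the wheel's heavy side turned to within a few degrees of the bottom by my torque fit, the wheel still, the knob gripped at about 74 N, and 18 s of the 72 s used; the hand-in gave no verdict.

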